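# Refill the nutmeg mill and snap its cap on

## Task

Refill the nutmeg mill: empty the four nutmegs from the scoop through the funnel into the mill, and set the scoop down upright on the counter again. Then press the cap onto the mill's stud until it clicks and lies flat on the funnel rim, and finish while still holding the cap's knob and pushing the cap firmly down, with about 10 newtons or a little more. Leave the cheese wedge, the thermometer and the tape roll where they are.

Things in the scene. Friction and masses are not known exactly. Their poses are not given: they have to be found in the camera images.
- mill: the nutmeg mill, fixed to the counter: a steel cup, 80 mm across with a wooden foot 94 mm across, whose top flares into a wide funnel, rim 90 mm above the counter. The well below is 70 mm wide inside, from 60 mm height down to its floor at 12 mm. A steel stud stands in its middle. Origin: on its axis at counter height; z up
- funnel_rim (a point): centre of the funnel's rim, 90 mm above the counter on the mill's axis; the mouth is 100 mm across inside, 110 mm outside
- stud_tip (a point): top of the stud, 120 mm above the counter on the mill's axis. The stud is 15 mm thick, pointed over its last 11 mm; around it, centred 98 mm above the counter, sit four sprung steel balls that stick out to 24 mm across
- cap: the loose wooden snap cap, 0.12 kg, lying on its disc, knob up: a disc 116 mm across, 3 mm thick at its edge, with a round knob 40 mm across that rises to 58 mm above the underside. In the underside is a round hole 20 mm across and 3 mm deep that widens to 27 mm inside the knob, 38 mm deep in all. Origin: centre of the underside; z up
- cap_knob (a point): grasp point of the cap: on its axis in the knob, 45 mm above the underside. Lowered over the stud, the cap meets the balls when its underside is about 102 mm above the counter; pushing past them takes about 8 to 12 N, then the resistance drops (the click) and the balls draw it down to the rim, underside 90 mm above the counter
- scoop: the scoop, 0.18 kg: a steel tray 80 mm long (its x) and 64 mm wide (its y), walls 32 mm high, floor 4 mm thick, open at the front (-x) but for a low ramp lip. Behind it (+x) a level wooden bar handle, from x = 40 to 134 mm, 18 mm wide, 20 mm high, its middle 36 mm above the underside, with a small foot. Origin: centre of the tray's underside; z up
- scoop_grip (a point): point in the middle of the handle's section, 70 mm behind (+x) the scoop's origin and 36 mm above its underside; pinch here across the scoop's y
- scoop_lip (a point): middle of the top edge of the scoop's front lip, 41 mm ahead (-x) of its origin, 9 mm above its underside; the nutmegs run out over it when the front is tipped down by some 20 to 50 degrees
- nutmeg0_mid (a point): centre of a nutmeg, a brown nut about 18 mm thick and 21 mm long, 12 g, lying loose in the scoop at the start
- nutmeg1_mid (a point): centre of a nutmeg, a brown nut about 18 mm thick and 21 mm long, 12 g, lying loose in the scoop at the start
- nutmeg2_mid (a point): centre of a nutmeg, a brown nut about 18 mm thick and 21 mm long, 12 g, lying loose in the scoop at the start
- nutmeg3_mid (a point): centre of a nutmeg, a brown nut about 18 mm thick and 21 mm long, 12 g, lying loose in the scoop at the start
- wire_cutter: a cheese wire cutter, fixed to the counter between scoop and mill: wooden board 320x286 mm, 27 mm high; its arm stands raised, up to about 200 mm above the counter: carry things over it or round it. Origin: middle of the board, at the counter
- wedge: bystander: wrapped cheese wedge, 119x78x56 mm, origin at the centre of its underside
- thermometer: bystander: probe thermometer lying flat, 24x170x15 mm, origin at the centre of its underside
- tape: bystander: roll of tape lying flat, 104 mm across, 25 mm high, origin at the centre of its underside
Things that resemble listed ones, but are neither listed nor needed, are in the scene too. Leave any purple look-alike of the cap alone. Of the things that look like the mill, take the one that is nearest to the robot's base at the start.

How it is judged (in metres and radians):
On the way, in this order (a step that is already met when the one before it is completed fails the run):
1. all four nutmegs are down in the well of the mill (z of each of nutmeg0_mid, nutmeg1_mid, nutmeg2_mid, nutmeg3_mid in the frame of mill below 0.07 m and horizontal distance between each of nutmeg0_mid, nutmeg1_mid, nutmeg2_mid, nutmeg3_mid and mill below 0.04 m), for 0.2 s.
2. the scoop stands upright on the counter, let go (height (world z) of scoop below 0.008 m and angle between scoop's own z axis and vertical below 0.15 rad and contact force between the fingers and scoop below 0.1 N and linear speed of scoop below 0.02 m/s), for 0.2 s.
3. the cap has clicked past the balls and lies flat on the rim (z of cap in the frame of mill between 0.086 and 0.0925 m and horizontal distance between cap and mill below 0.005 m and angle between cap's own z axis and vertical below 0.05 rad), for 0.1 s.
At the end, for the whole second after the job is handed in: The nutmegs lie in the well (below 70 mm, within 40 mm of the axis); the scoop stands let go on the counter (within 8 mm, tilt < 0.15 rad); the cap is home (underside 86 to 92.5 mm up, within 5 mm of the axis, tilt < 0.05 rad), touched by the fingers, pressing on the mill with over 5 N (all of step 1 and all of step 2 and all of step 3 and contact force between the fingers and cap above 1 N and contact force between cap and mill above 5 N); the arm keeps its last pose, push and grip.
It fails at once if the cheese wedge was moved more than 4 cm (distance of wedge from where it was at the start of the episode above 0.04 m).
It fails at once if the thermometer was moved more than 4 cm (distance of thermometer from where it was at the start of the episode above 0.04 m).
It fails at once if the tape roll was moved more than 4 cm (distance of tape from where it was at the start of the episode above 0.04 m).
It also fails if it takes over 72 s, if anything falls off the work surface, if the arm or the gripper's body presses on something with over 40 N, if the wrist force passes 120 N, or if a joint passes its speed limit or range.

## Robot

A 6-joint arm with a two-finger parallel gripper is mounted at the origin on a cart in front of the work surface, level with it; the furniture and walls round the work are solid. World frame = base frame: x ahead of the robot, y to its left, z up, the work surface at z = 0. Lengths are in mm, angles in rad, forces in N, time in s.
With the tool pointing down it reaches from about 275 to 825 mm from the base axis. Payload 4.9 kg.
Tool frame: the origin (TCP) lies at the very end of the fingers, on their centre line; the grasp point (between the pads) lies 19 mm behind it; z points along the fingers, y is the direction in which the jaws open and shut (so a half turn about z gives the same grasp; the last joint's range is limited). The gripper opens to 85 mm and grips with 20 to 120 N. Pads are 22 mm wide; open, the fingers measure 114 mm over their backs; the gripper's body (76 mm by 85 mm) begins 54 mm behind the grasp point. The pads swing forward as they close: fully open they stand 13 mm farther back than shut.
Start: joints at [-1.399, 0.326, -0.193, 1.052, 0, 1.437], TCP at [165.593, -524.497, 231.281] pointing down, gripper open.
Joint ranges: [-2.65, 2.65], [-0.97, 1.79], [-1.3, 1.35], [-1.93, 2.1], [-1.47, 1.37], [-3.14, 3.14]. Speed limits (rad/s): [2.57, 2.57, 3.14, 3.14, 3.14, 3.14].

## Interface

Orientations are given as [roll, pitch, yaw] about the fixed x, y, z axes, in that order (R = Rz(yaw) Ry(pitch) Rx(roll)).
In Python, from bench import bot, solve_ik, imaging gives the robot as it stands. Calls block until the motion is done:
- bot.move_ptp(position, orientation): joint-space move of the TCP to a pose.
- bot.movel(position, rot=None, max_speed=150, threshold=None): straight line of the TCP; rot=None keeps the orientation; max_speed is the mean speed in mm/s. With threshold (N) it stops when the force on the tool has changed by that much, and returns True; else False.
- bot.move_j(angles): joint-space move.
- bot.grip(opening, effort=None): opening from 0.0 (shut) to 1.0 (fully open); effort is the grip in N (None keeps the last); returns when the fingers have stopped.
- bot.dwell(seconds).
- solve_ik(position, orientation): joint angles nearest the present ones, or None.
- bot.get_state(): the state.
- imaging.capture(name): name is "scene" or "top"; returns the picture (480x640x3 uint8, blue, green, red); there is no depth.
- imaging.camera_model(name): a dict with "K" (3x3 intrinsics, pixels), "position" and "rotation" of the camera in the world. Camera axes: x right, y up, looking along -z (the intrinsics and any distortion apply to the point x, -y, -z); pixel columns grow to the right and rows downward; lengths in mm; the calibration is good to about 2 mm. A picture is of the moment at which its call begins. camera_model takes no time and is no camera call.
A pose or a line that the arm cannot do raises bot.IKError and nothing moves.
- bot.sign_off(): hands the job in, once; it reports no verdict.
The state is a dict: "t": time; "qpos": joint angles; "joint_velocities": joint speeds; "effort": joint torques, N m; "tcp_pos": TCP position; "orientation": TCP orientation; "contact_force": force on the tool from outside, world axes, zero at the start; "wrist_torque": the same for the moment, N m; "opening": opening from 0.0 (shut) to 1.0 (fully open).
Only numpy, scipy, OpenCV 4.12 (cv2) and the standard library are available. Lean on these libraries where they do the work, as an engineer would, in place of code of your own. Each camera call takes 0.05 s, during which the arm holds its last target. There are 200 camera calls.

## Working session

There is one attempt and no reset: what is moved stays moved. The work goes in short steps, each a Python script; the robot and the scene stay as the last script left them, time stands still between calls to the robot, and variables do not carry over. Pictures are saved under pics/ and viewed, about 8 in all and at most 12, crops included, and the job is handed in when it is done.

```bash
mkdir -p pics; ls
python3 - <<'E'
from bench import bot, imaging
import cv2, numpy as np
for n in("scene","top"):
    im=imaging.capture(n); cv2.imwrite(f"pics/{n}0.png",im)
    m=imaging.camera_model(n); print(n,{k:np.round(v,3).tolist() if not isinstance(v,str) else v for k,v in m.items()})
E
```

```text
pics
scene {'K': [[524.784, 0.0, 315.302], [0.0, 524.784, 234.526], [0.0, 0.0, 1.0]], 'position': [-292.747, 838.007, 765.784], 'rotation': [1.093, 0.012, -2.461]}
top {'K': [[580.456, 0.0, 311.82], [0.0, 580.456, 239.037], [0.0, 0.0, 1.0]], 'position': [262.981, -116.505, 1602.069], 'rotation': [0.164, -0.003, -1.592]}
```

View pics/scene0.png

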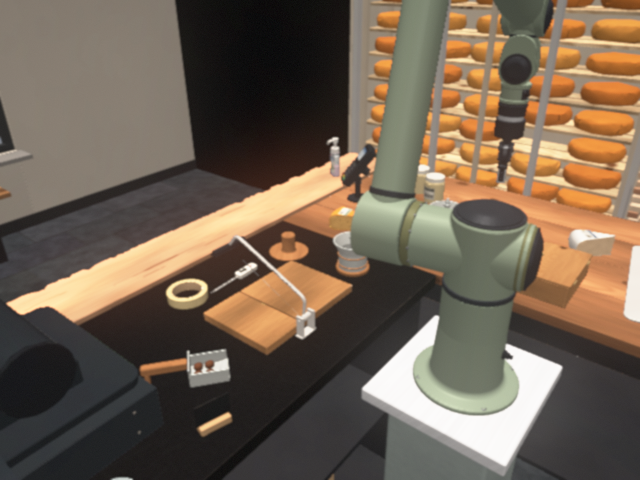

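View pics/top0.png

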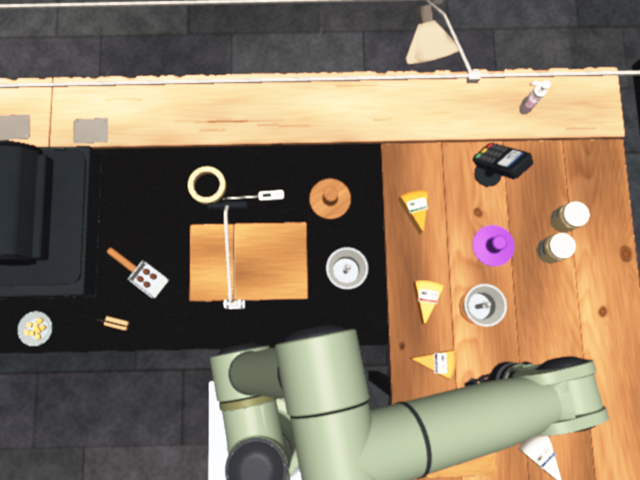

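The scene and top views agree. In the top view the scoop is near (150,278) with its handle pointing up-left, the likely mill is at (347,268) with a farther look-alike at (485,305), the cap is at (330,199), and the cutter lies between them. I'll enlarge the top view to segment it.

```bash
cat > h.py <<'E'
import numpy as np, cv2
from scipy.spatial.transform import Rotation as R
from bench import bot, solve_ik, imaging
def ray(n,uv,z):
    m=imaging.camera_model(n); K=np.array(m["K"]); p=np.array(m["position"])
    uv=np.atleast_2d(uv).astype(float)
    d=np.c_[(uv[:,0]-K[0,2])/K[0,0],-(uv[:,1]-K[1,2])/K[1,1],-np.ones(len(uv))]
    d=R.from_euler('xyz',m["rotation"]).apply(d)
    return p+d*((z-p[2])/d[:,2])[:,None]
def proj(n,P):
    m=imaging.camera_model(n); K=np.array(m["K"])
    c=R.from_euler('xyz',m["rotation"]).inv().apply(np.atleast_2d(P)-np.array(m["position"]))
    return np.c_[K[0,0]*c[:,0]/-c[:,2]+K[0,2],K[1,1]*-c[:,1]/-c[:,2]+K[1,2]]
E
python3 - <<'E'
from h import *
im=cv2.imread("pics/top0.png")
print("mills",ray("top",[[347,268],[485,305]],90).round())
hsv=cv2.cvtColor(im,cv2.COLOR_BGR2HSV)
dbg=cv2.resize(im[140:350,90:400],None,fx=2.5,fy=2.5,interpolation=cv2.INTER_CUBIC)
def blob(mask,x0,y0,x1,y1):
    m=np.zeros_like(mask); m[y0:y1,x0:x1]=mask[y0:y1,x0:x1]
    c=max(cv2.findContours(m,cv2.RETR_EXTERNAL,cv2.CHAIN_APPROX_NONE)[0],key=cv2.contourArea)
    cv2.polylines(dbg,[((c.reshape(-1,1,2)-[90,140]+.5)*2.5).astype(int)],True,(255,0,255),1)
    return c.reshape(-1,2)
def circ(xy):
    A=np.c_[xy,np.ones(len(xy))]; s=np.linalg.lstsq(A,(xy**2).sum(1),rcond=None)[0]
    c=s[:2]/2; return c,np.sqrt(s[2]+c@c)
H,S,V=cv2.split(hsv)
br=(V>60).astype(np.uint8)
gray=((S<70)&(V>75)).astype(np.uint8)
wood=((S>90)&(V>60)&(H<25)).astype(np.uint8)
c=blob(br,318,240,380,296); print("mill z90",circ(ray("top",c,90)[:,:2]))
c=blob(br,300,170,362,224); print("cap z3",circ(ray("top",c,3)[:,:2]))
c=blob(gray,120,250,180,305); print("tray",cv2.minAreaRect(ray("top",c,32)[:,:2].astype(np.float32)))
c=blob(wood,95,240,142,275); print("handle",cv2.minAreaRect(ray("top",c,46)[:,:2].astype(np.float32)))
cv2.imwrite("pics/d1.png",dbg)
E
```

```text
mills [[ 434. -217.   90.]
 [ 330. -572.   90.]]
mill z90 (array([ 435.16600894, -215.86423941]), np.float64(56.358073053188))
cap z3 (array([ 643.20470585, -179.81356659]), np.float64(59.817343127527415))
tray ((421.5888977050781, 320.2926940917969), (97.17866516113281, 69.89828491210938), 52.255836486816406)
handle ((476.56243896484375, 391.1806640625), (93.6272201538086, 22.851905822753906), 52.099613189697266)
```

View pics/d1.png

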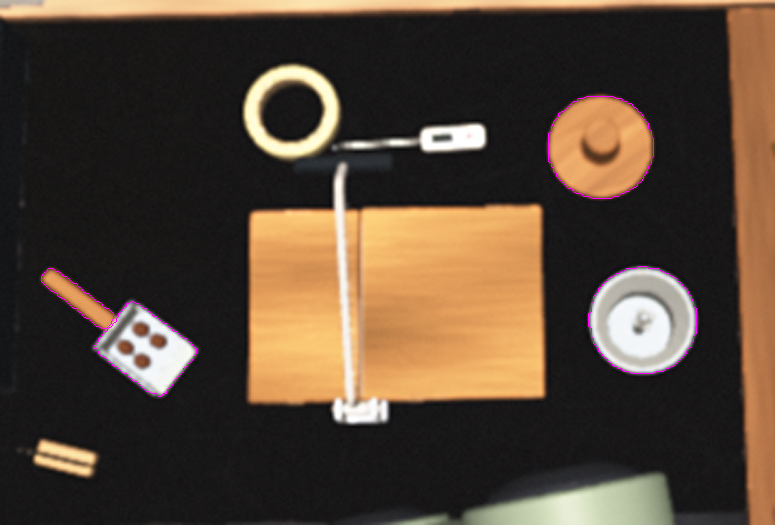

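The outlines fit cleanly. The near mill is at (435,-216), the cap is at (643,-180), and the scoop origin is about (423,322) with a yaw of 52°; its tray and handle agree. Next I'll check reachability for grasp, carry and pour.

```bash
cat >> h.py <<'E'
MILL=np.array([435.2,-215.9]); CAP=np.array([643.2,-179.8]); SC=np.array([423.2,322.5]); YAW=52.1
GX=70.
def tool(origin,yaw,th,flip):
    """scoop origin, yaw deg, front-down tilt deg -> tcp pos, rpy"""
    Rs=R.from_euler('z',yaw,degrees=True)*R.from_euler('y',-th,degrees=True)
    p=np.array(origin)+Rs.apply([GX,0,36-17.5])
    Rt=Rs*R.from_euler('x',180,degrees=True)
    if flip: Rt=Rt*R.from_euler('z',180,degrees=True)
    return p.tolist(),Rt.as_euler('xyz').tolist()
def pour(lip,yaw,th,flip):
    Rs=R.from_euler('z',yaw,degrees=True)*R.from_euler('y',-th,degrees=True)
    return tool(np.array(lip)-Rs.apply([-41,0,9]),yaw,th,flip)
E
python3 - <<'E'
from h import *
s=bot.get_state(); print(s["t"],np.round(s["orientation"],3),s["contact_force"])
f=lambda a: None if a is None else np.round(a,2).tolist()
for flip in(0,1):
    print("flip",flip)
    print("grasp",f(solve_ik(*tool([*SC,0],YAW,0,flip))))
    for t in(0,-12): print("lift",t,f(solve_ik(*tool([*SC,235],YAW,t,flip))))
    for y in(-60,-26,0,30,60,90):
        u=np.array([np.cos(np.radians(y)),np.sin(np.radians(y))])
        print(y,[f(solve_ik(*pour([*(MILL+33*u),z],y,t,flip))) for z,t in((240,-12),(114,0),(114,30),(114,52))])
E
```

```text
0.1 [-3.14  -0.     0.306] [-1.33014513 -0.10315548 -1.1270099 ]
flip 0
grasp [0.56, 0.63, -0.3, 0.64, 0.0, 2.79]
lift 0 [0.56, 0.41, -0.01, 1.15, 0.0, 2.79]
lift -12 [0.59, 0.59, 0.22, 1.4, -0.06, 2.83]
-60 [[-0.74, 0.61, 0.22, 1.38, 0.06, -2.84], [-0.71, 0.52, -0.18, 0.87, 0.0, -2.81], [-0.59, 0.19, -0.69, 0.21, -0.22, -2.74], [-0.44, 0.11, -1.05, -0.4, -0.47, -2.74]]
-26 [[-0.56, 0.66, 0.31, 1.43, -0.02, 3.03], [-0.58, 0.56, -0.12, 0.9, 0.0, 3.02], [-0.62, 0.17, -0.72, 0.16, 0.08, 3.0], [-0.68, 0.07, -1.14, -0.53, 0.18, 3.0]]
0 [[-0.43, 0.62, 0.25, 1.39, -0.09, 2.72], [-0.48, 0.54, -0.15, 0.88, 0.0, 2.67], [-0.65, 0.19, -0.68, 0.27, 0.31, 2.56], [-0.85, 0.09, -1.04, -0.27, 0.63, 2.53]]
30 [[-0.3, 0.51, 0.05, 1.26, -0.15, 2.33], [-0.38, 0.47, -0.27, 0.83, 0.0, 2.24], [-0.67, 0.24, -0.59, 0.53, 0.48, 2.0], [-0.93, 0.23, -0.75, 0.44, 0.9, 1.77]]
60 [[-0.21, 0.33, -0.22, 1.09, -0.2, 1.9], [-0.32, 0.36, -0.44, 0.77, 0.0, 1.77], [-0.67, 0.31, -0.47, 0.87, 0.52, 1.4], [-0.9, 0.47, -0.4, 1.14, 0.82, 0.99]]
90 [[-0.19, 0.11, -0.5, 0.92, -0.21, 1.38], [-0.33, 0.24, -0.62, 0.71, 0.0, 1.24], 
[... 516 characters left out ...]
.68, 0.07, -1.14, -0.53, 0.18, -0.14]]
0 [[-0.43, 0.62, 0.25, 1.39, -0.09, -0.43], [-0.48, 0.54, -0.15, 0.88, 0.0, -0.48], [-0.65, 0.19, -0.68, 0.27, 0.31, -0.58], [-0.85, 0.09, -1.04, -0.27, 0.63, -0.61]]
30 [[-0.3, 0.51, 0.05, 1.26, -0.15, -0.81], [-0.38, 0.47, -0.27, 0.83, -0.0, -0.9], [-0.67, 0.24, -0.59, 0.53, 0.48, -1.14], [-0.93, 0.23, -0.75, 0.44, 0.9, -1.37]]
60 [[-0.21, 0.33, -0.22, 1.09, -0.2, -1.25], [-0.32, 0.36, -0.44, 0.77, 0.0, -1.37], [-0.67, 0.31, -0.47, 0.87, 0.52, -1.74], [-0.9, 0.47, -0.4, 1.14, 0.82, -2.15]]
90 [[-0.19, 0.11, -0.5, 0.92, -0.21, -1.77], [-0.33, 0.24, -0.62, 0.71, 0.0, -1.9], [-0.66, 0.39, -0.37, 1.14, 0.41, -2.3], [-0.82, 0.65, -0.14, 1.54, 0.57, -2.62]]
```

Run:
```python
from h import *
p,o=tool([*SC,0],YAW,0,1)
bot.grip(1.0)
bot.move_ptp([p[0],p[1],280],o); print(bot.get_state()["t"])
bot.movel([p[0],p[1],70],max_speed=200)
print(bot.movel([p[0],p[1],p[2]],max_speed=60,threshold=8))
bot.grip(0.0,90); s=bot.get_state(); print(s["t"],s["opening"],s["tcp_pos"],np.round(s["contact_force"],1))
bot.movel([p[0],p[1],p[2]+30],max_speed=60); 
cv2.imwrite("pics/t1.png",cv2.resize(imaging.capture("scene")[280:440,100:300],None,fx=3,fy=3)); s=bot.get_state(); print(s["t"],s["opening"],np.round(s["contact_force"],1),np.round(s["wrist_torque"],2))
```

```text
3.6417
False
6.4833 0.19359286920916177 [466.65888679 377.84076944  18.95406678] [-0.3 -0.5  3.7]
7.1833 0.1948405359204696 [ 0.9 -0.1 -2.5] [ 0.09  0.02 -0.02]
```

View pics/t1.png

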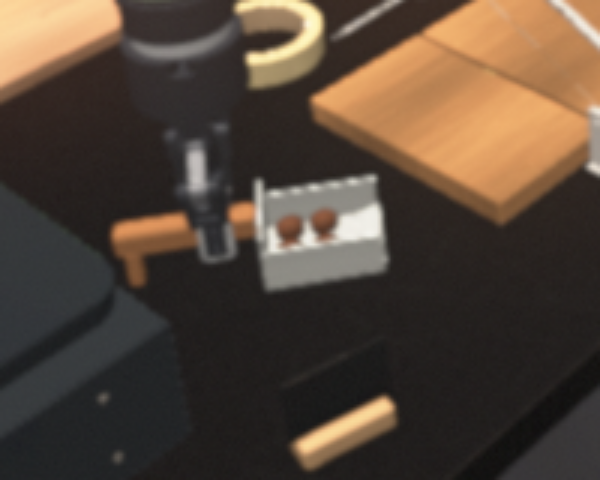

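The crop shows the scoop lifted level, pinched mid-handle, with the nuts still in the back of the tray. Now I'll carry it over the mill with the front tipped up.

Run:
```python
from h import *
bot.movel(*tool([*SC,245],YAW,-12,1),max_speed=180)
u=MILL/np.linalg.norm(MILL); y=np.degrees(np.arctan2(u[1],u[0]))
bot.move_ptp(*pour([*(MILL+33*u),250],y,-12,1)); print(bot.get_state()["t"])
bot.movel(*pour([*(MILL+33*u),118],y,0,1),max_speed=120)
s=bot.get_state(); print(s["t"],s["tcp_pos"],s["opening"])
a=imaging.capture("top")[200:330,270:430]; b=imaging.capture("scene")[190:290,290:420]
f=lambda i:cv2.resize(i,(400,int(400*i.shape[0]/i.shape[1])),interpolation=cv2.INTER_CUBIC)
a,b=f(a),f(b); c=np.zeros((330,800,3),np.uint8); c[:a.shape[0],:400]=a; c[:b.shape[0],400:]=b; cv2.imwrite("pics/p1.png",c)
```

```text
10.8333
11.8917 [ 564.84946577 -280.00651367  128.25689938] 0.1904967187515039
```

View pics/p1.png

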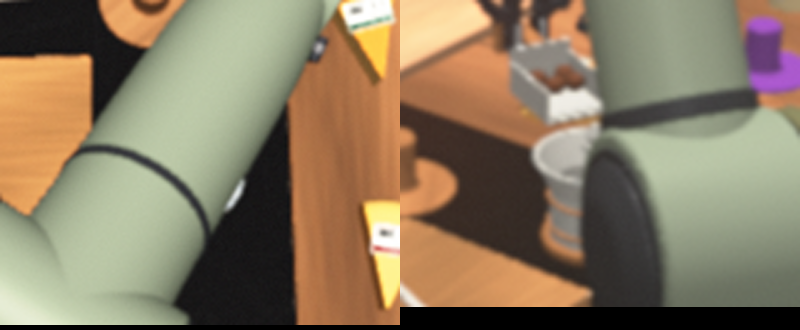

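In the scene crop the nuts are still in the tray, and the lip sits just above the far part of the funnel rim. Pouring now, pivoting about the lip.

Run:
```python
from h import *
u=MILL/np.linalg.norm(MILL); y=np.degrees(np.arctan2(u[1],u[0])); L=[*(MILL+33*u),116]
for t in(10,18,26,34,42,50): bot.movel(*pour(L,y,t,1),max_speed=35 if t<40 else 50)
bot.dwell(0.6)
b=imaging.capture("scene")[190:290,290:420]
for k in range(2):
    bot.movel(*pour(L,y,46,1),max_speed=120); bot.movel(*pour(L,y,53,1),max_speed=120)
bot.dwell(0.3)
s=bot.get_state(); print(s["t"],s["opening"],np.round(s["contact_force"],1))
bot.movel(*pour([*L[:2],190],y,40,1),max_speed=120)
bot.movel(*pour([*(MILL+40*u),250],y,0,1),max_speed=180)
bot.move_ptp(*tool([*SC,245],YAW,0,1))
s=bot.get_state(); print(s["t"],s["opening"])
a=imaging.capture("top")[140:350,90:400]
cv2.imwrite("pics/q1.png",cv2.resize(a,(775,525),interpolation=cv2.INTER_CUBIC)); cv2.imwrite("pics/q0.png",b)
```

```text
17.65 0.19298776508397666 [-0.1 -0.6 -1.3]
21.9167 0.18971623425493497
```

View pics/q1.png

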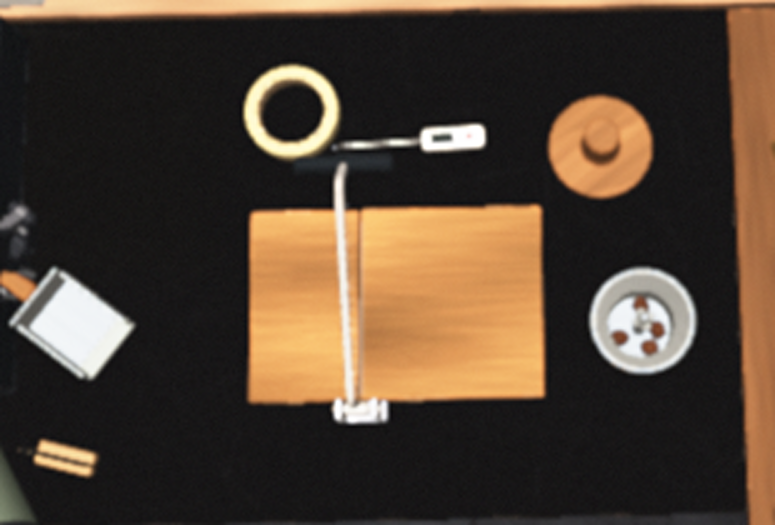

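All four nuts (around (640,325) in the crop) lie in the well and the tray is empty. The other items haven't moved. Next I'll set the scoop down.

Run:
```python
from h import *
bot.movel(*tool([*SC,25],YAW,0,1),max_speed=180)
print(bot.movel(*tool([*SC,-1.5],YAW,0,1),max_speed=25,threshold=6))
s=bot.get_state(); print(s["tcp_pos"],np.round(s["contact_force"],1))
bot.grip(0.5); bot.dwell(0.2); bot.grip(1.0)
p,o=tool([*SC,0],YAW,0,1)
bot.movel([p[0],p[1],120],max_speed=120); bot.movel([p[0],p[1],270],max_speed=200)
# over the cap, tool down, yaw radial-ish
co=[np.pi,0,np.arctan2(CAP[1],CAP[0])]
best=min([co[2]+k*np.pi/2 for k in range(-2,3)],key=lambda w:abs((solve_ik([*CAP,270],[np.pi,0,w]) or [9]*6)[5]) )
print(best,solve_ik([*CAP,270],[np.pi,0,best]),solve_ik([*MILL,100],[np.pi,0,best]))
print(bot.get_state()["t"])
a=imaging.capture("scene")[200:430,130:420]
cv2.imwrite("pics/s1.png",cv2.resize(a,(725,575),interpolation=cv2.INTER_CUBIC))
```

```text
True
[465.94748024 377.61656134  18.94558511] [ 0.3 -0.   4.6]Traceback (most recent call last):
  File "<stdin>", line 10, in <module>
  File "<stdin>", line 10, in <lambda>
ValueError: The truth value of an array with more than one element is ambiguous. Use a.any() or a.all()
```

Run:
```python
from h import *
ws=np.arctan2(CAP[1],CAP[0])+np.arange(-2,3)*np.pi/2
def j6(w):
    q=solve_ik([*CAP,270],[np.pi,0,w]); return 9 if q is None else abs(q[5])
w=min(ws,key=j6); o=[np.pi,0,float(w)]
print(w,np.round(solve_ik([*CAP,23],o),2),np.round(solve_ik([*MILL,113],o),2))
bot.move_ptp([*CAP,270],o); s=bot.get_state(); print(s["t"],s["opening"])
a=imaging.capture("scene")[200:430,130:420]
cv2.imwrite("pics/s1.png",cv2.resize(a,(725,575),interpolation=cv2.INTER_CUBIC))
```

```text
-3.4141745633050267 [-0.38  0.72 -0.09  0.75  0.   -0.11] [-0.61  0.33 -0.53  0.72  0.   -0.34]
29.3083 1.0031058518627873
```

View pics/s1.png

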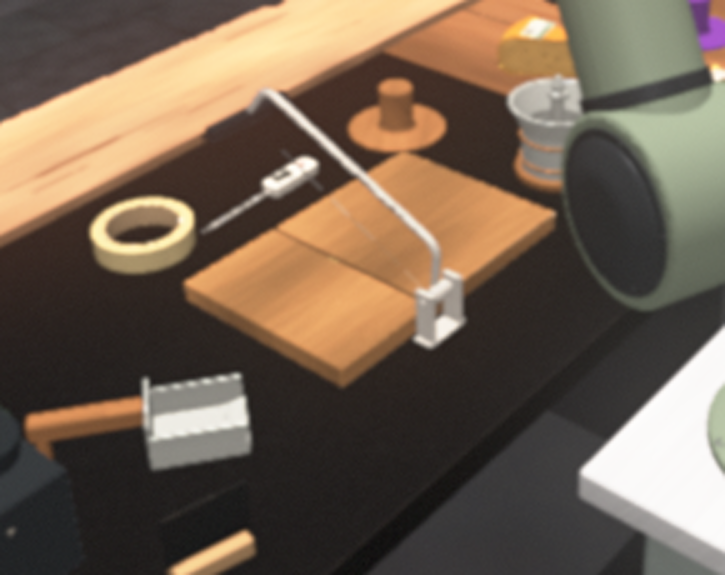

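The scoop stands upright and released at lower left, with nothing else disturbed. Next I'll grasp the cap.

Run:
```python
from h import *
bot.movel([*CAP,90],max_speed=200)
print(bot.movel([*CAP,23],max_speed=60,threshold=8))
bot.grip(0.0,90); s=bot.get_state(); print(s["t"],s["opening"],s["tcp_pos"],np.round(s["contact_force"],1))
z0=23
bot.movel([*CAP,z0+60],max_speed=80); bot.movel([*CAP,z0+160],max_speed=150)
bot.movel([*MILL,z0+160],max_speed=150)
bot.movel([*MILL,z0+124],max_speed=80); bot.dwell(.2)
s=bot.get_state(); print(s["t"],s["opening"],s["tcp_pos"],np.round(s["contact_force"],1),np.round(s["wrist_torque"],2))
a=imaging.capture("top")[200:330,270:430]; b=imaging.capture("scene")[190:290,290:420]
cv2.imwrite("pics/c_top.png",a)
f=lambda i:cv2.resize(i,(400,int(400*i.shape[0]/i.shape[1])),interpolation=cv2.INTER_CUBIC)
a,b=f(a),f(b); c=np.zeros((330,800,3),np.uint8); c[:a.shape[0],:400]=a; c[:b.shape[0],400:]=b; cv2.imwrite("pics/c1.png",c)
```

```text
False
32.175 0.4497644392999993 [ 643.8261225  -179.93665475   23.80695882] [-0.3 -0.6  4.6]
36.25 0.44926170529351817 [ 435.61957964 -216.18117823  147.56185403] [ 0.7 -0.8 -1.2] [-0.    0.04  0.03]
```

View pics/c1.png

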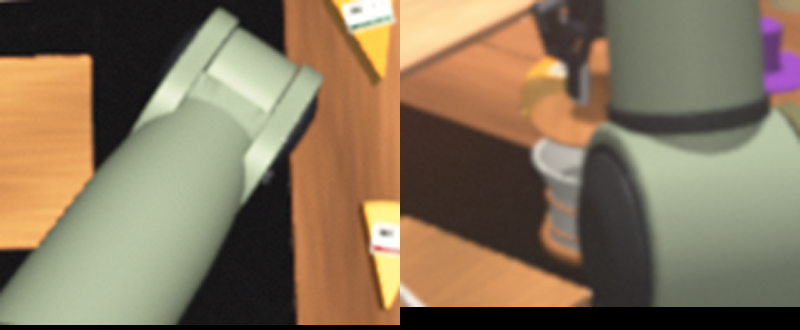

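The scene crop shows the cap level and centred over the funnel. I'll lower it in logged steps.

Run:
```python
from h import *
z0=23.0
print(bot.movel([*MILL,z0+105],max_speed=40,threshold=4))
s=bot.get_state(); print(s["t"],s["tcp_pos"],np.round(s["contact_force"],1))
if s["tcp_pos"][2]<z0+107:
    for h in np.arange(104,88.9,-1):
        bot.movel([*MILL,z0+h],max_speed=20)
        s=bot.get_state(); print(h,round(s["t"],1),np.round(s["tcp_pos"],1),np.round(s["contact_force"],1))
        if s["contact_force"][2]>13 and h<97: break
```

```text
False
36.975 [ 435.1244051  -215.8477435   127.81034167] [ 0.6  0.1 -0.4]
104.0 37.2 [ 435.3 -216.   127.1] [-0.1 -0.3 -0.8]
103.0 37.5 [ 435.4 -215.7  126.2] [0.2 1.  2. ]
102.0 37.7 [ 435.5 -215.3  125.3] [-1.1  3.8  6.2]
101.0 38.0 [ 435.6 -215.3  124.6] [-0.6  4.6  6.3]
100.0 38.2 [ 435.5 -215.3  123.4] [-0.1  4.   5.6]
99.0 38.5 [ 435.5 -215.4  122.2] [0.4 4.9 4.2]
98.0 38.7 [ 435.2 -215.4  120.7] [1.4 4.3 0.3]
97.0 39.0 [ 435.1 -215.4  119.5] [ 1.7  4.8 -1.5]
96.0 39.2 [ 434.9 -215.5  118.3] [ 2.6  4.4 -5.5]
95.0 39.5 [ 434.8 -215.6  117.4] [ 3.   3.7 -7.6]
94.0 39.7 [ 434.7 -215.4  116.3] [ 2.9  3.9 -8.8]
93.0 40.0 [ 434.8 -215.3  115.3] [ 3.5  5.  -8.8]
92.0 40.2 [ 434.5 -216.   114.5] [  1.3   1.6 -10.6]
91.0 40.5 [ 434.9 -216.5  114.1] [-0.7  1.9 -6.3]
90.0 40.7 [ 435.1 -216.5  113.8] [-4.5  0.4  4.8]
89.0 41.0 [ 435.1 -216.5  113.7] [-7.2  2.9 14.4]
```

The resistance peaked, then reversed (the click), and the cap seated at 90 mm with 14 N. I'll check that it's steady and take a last look.

Run:
```python
from h import *
bot.dwell(1.0)
for k in range(2):
    s=bot.get_state(); print(s["t"],np.round(s["tcp_pos"],1),np.round(s["contact_force"],1),np.round(s["wrist_torque"],2),s["opening"]); bot.dwell(.5)
b=imaging.capture("scene")[190:420,130:420]; cv2.imwrite("pics/e1.png",cv2.resize(b,(725,575),interpolation=cv2.INTER_CUBIC))
```

```text
41.975 [ 435.1 -216.5  113.7] [-6.6  2.7 13.7] [0.9  1.33 0.15] 0.45068437788086924
42.475 [ 435.1 -216.5  113.7] [-6.8  1.8 14. ] [0.88 1.34 0.1 ] 0.4500623291655122
```

View pics/e1.png

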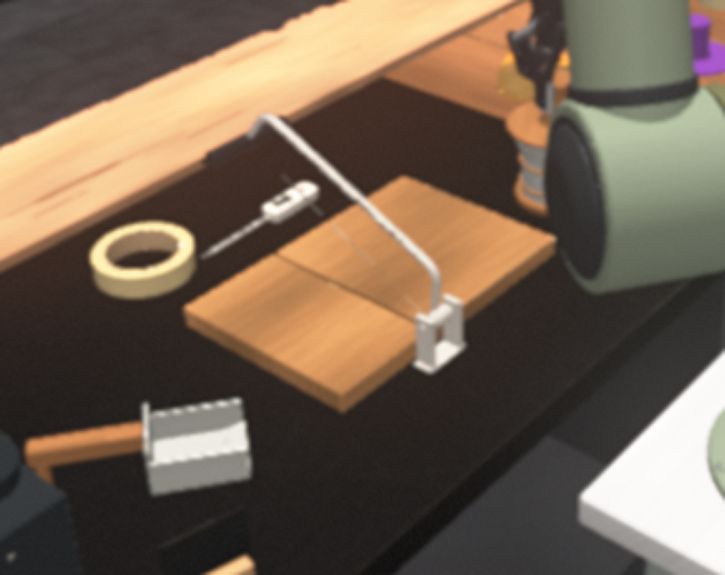

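The cap lies flat on the rim with the fingers still on its knob. The scoop is upright, and the tape and thermometer are where they were. Handing in.

```bash
python3 -c "
from h import *
bot.sign_off()"
```

```text
the job is handed in; nothing more can be done
```

The job is handed in, after about 43 s of the 72 s on the robot's clock; the hand-in gives no verdict. I poured the four nutmegs into the near mill, set the scoop down upright where it had stood, and pressed the cap on past the click.

**Last checks:**
- **Nutmegs:** after the pour, all four showed in the well from above and the tray was empty. They can't be seen once the cap is on.
- **Scoop:** it stands upright and let go in the final picture.
- **Cap:** pushing it down took a rise to about 6 N, a little below the 8 to 12 N stated. Then the resistance reversed, and the cap stopped with its underside about 90 mm up.
- **Push:** I'm still holding the knob and pushing down with a steady 14 N or so. There is also a sideways force of about 7 N and a moment of about 1.6 N m at the wrist. The cap looks flat on the rim, though the arm hides part of it and I did not measure its tilt.
- **Bystanders:** the tape roll and thermometer haven't moved in the pictures. I never went near the cheese wedges but made no separate check of the wedge at the end.

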